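Centre-punch a scraper blank through its drilling template

ROBOT

A 6-joint arm with a two-finger parallel gripper is mounted at the origin on the work surface. World frame = base frame: x ahead of the robot, y to its left, z up, the work surface at z = 0. Lengths are in mm, angles in rad, forces in N, time in s.
With the tool pointing down it reaches from about 275 to 750 mm from the base axis. Payload 10.2 kg.
Tool frame: the origin (TCP) lies midway between the tips of the shut fingers; the grasp point (between the pads) lies 19 mm behind it (ctrl.grasp_offset is the distance from the TCP to the grasp point, in mm); z points along the fingers, y is the line along which they close (so a half turn about z gives the same grasp; the last joint's range is limited). The gripper opens to 85 mm and grips with 20 to 120 N. Pads are 22 mm wide; open, the fingers measure 114 mm over their backs; the gripper's body (76 mm by 85 mm) begins 54 mm behind the grasp point. The pads swing forward as they close: fully open they stand 13 mm farther back than shut.
Start: joints at [-1.553, 0.313, 1.498, -0, 1.331, -0.223], TCP at [125.188, -509.862, 231.294] pointing down, gripper open.
Joint ranges: [-2.94, 2.94], [-0.97, 2.17], [0.19, 2.56], [-1.23, 4.37], [0.02, 3.11], [-2.88, 2.88]. Speed limits (rad/s): [2.39, 2.39, 3.01, 3.14, 3.14, 3.14].

INTERFACE

Orientations are given as a unit quaternion [w, x, y, z].
In Python, from rig import ctrl, viewer, models gives the robot as it stands. The module is installed in compiled form; this text tells all that it offers.
- The arm moves only by the shell command python3 -m pendant 'ROWS' [OPENING] [FORCE]. ROWS is text: rows parted by semicolons, each of 4 numbers parted by spaces: the shift along the tool's x, y, z in m, then the turn about the tool's z in rad. In form: x y z yaw; .... A call has 1 to 10 rows; each row shifts and turns the commanded pose from where the row before left it, along the tool's axes as they then stand; what a row does not reach is not made up. A row lasts 1/8 s, in which the tool goes at most 62.5 mm and 10.7 degrees, less where a joint would pass 70% of its speed; a pose out of reach is approached as far as the arm can. A call is refused whole if a number of a shift passes 0.0625 or a number of a turn 0.188, either way. A call with a gripper value outside its range is refused whole. OPENING is the opening, from 0 (shut) to 1 (fully open), set as the call begins (- or left out, the last holds). The fingers move at their own pace and stop on an object; FORCE is the grip in N (left out, the last holds). Time passes only in rows, so rows that do not move let the fingers close. It gives the time, the measured TCP pose, the force, the opening and the grip force at its end, in the units of the state.
- ctrl.sense(): the state, without advancing time (a new reading comes with each control period).
- viewer.capture(name): name is "side" or "top"; returns a dict with "color" (480x640x3 uint8, red, green, blue), "vertical_fov" (degrees; the focal length in pixels is half the picture's height over the tangent of half this angle, whatever the lens; pixels are square), "cx", "cy" (the principal point, pixels), "pose" (4x4, takes a point from camera to world coordinates). Camera axes: x right, y down, z forward; pixel columns grow to the right and rows downward; lengths in mm; the calibration is good to about 2 mm. A picture is of the moment at which its call begins. There is no depth.
- ctrl.finish_job(): hands the job in; it is judged then, once.
Trained networks look in the newest picture that a camera, given by its name, has taken for a name from the list of things; names that differ only in an ending like _2 or _b are one class to them, and where a whole thing is asked for, a point or a joint stands for the part that bears it (a point fixed in the world has none). Each returns a list of dicts, best first, with "p" (0 to 1); they miss things now and then, are a little off and sometimes report something else, mostly with a low value. They report only what shows in the picture. A call takes as long as a camera call. They do not tell look-alikes from the thing itself.
- models.boxes_of(camera, query): "at" ([x, y, z] in mm, in world coordinates, good to about 4 mm: the middle of the surface that is visible of it).
The state is a dict: "time_s": time; "joints": joint angles; "dq": joint speeds; "tau": joint torques, N m; "eef_pos": TCP position; "ee_rot": TCP orientation; "force": force on the tool from outside, world axes, zero at the start; "wrist_torque": the same for the moment, N m; "grip_width": opening from 0.0 (shut) to 1.0 (fully open); "grip_force": force on a finger pad.
Only numpy, scipy, OpenCV 4.12 (cv2) and the standard library are available. Lean on these libraries where they do the work, as an engineer would, in place of code of your own. Each camera call takes 0.05 s, during which the arm holds its last target. There are 200 camera calls.

TASK

Take the steel spring-loaded centre punch out of its wooden stand, put its point down through the hole in the plywood template until it meets the metal blank underneath, and press straight down, gently and upright, until you feel the spring snap (the push builds up, then gives way) - then stop at once: do not bear on it against its end stop. Put the punch back in its hole in the stand, upright and with its collar fully down on the wood, let go, and leave the other tools on the table where they are.

Things in the scene. Friction and masses are not known exactly. Their poses are not given: they have to be found in the camera images.
- punch: automatic centre punch, bright steel with dark rings, 132 mm long, about 150 g, standing upright in one of the stand's holes. Origin on its axis at the underside of the collar; z along the axis, away from the point. Collar 26 mm diameter, z = 0 to 6 mm; above it the grip, 16 mm diameter, to z = 60 mm; below it the 16 mm barrel down to z = -30 mm (in the stand's hole), then the pin
- punch_grip (a point): on the punch's axis in the middle of its 16 mm grip, 33 mm above its origin. Fingertips may rest on the collar to push
- punch_nose (a point): on the axis at the barrel's lower end, 30 mm below the origin, where the sprung pin (8 mm diameter, 42 mm long at rest) comes out. Pressed, the pin slides into the barrel: the push starts at 4 to 5 N, peaks at 11 to 12.5 N some 4 mm in, then gives way to under 4 N from 5.8 mm on (from 5.3 mm in, the snap counts); a hard stop at 7 mm. More than 18 N on the pin spoils the job
- punch_point (a point): where the pin's blunt 3 mm point is when not pressed: on the axis, 72 mm below the punch's origin. Fixed to the barrel: it does not show the pin sliding in. Lifting off lets the pin spring out again
- stand: wooden block, fixed to the table, 80 mm (x) by 150 mm (y) by 85 mm high, with two vertical holes of 20 mm diameter through it, 74 mm apart along its y. Origin at the centre of its underside. The punch stands in one hole, the wooden stamp in the other
- hole_a (a point): centre of the mouth of one hole, on the stand's top (stand's -y side)
- hole_b (a point): centre of the mouth of the other hole, on the stand's top (stand's +y side)
- template: drilling template, fixed to the table: plywood plate 120 mm by 120 mm, 6 mm thick, its top 56 mm above the table, screwed on two wooden rails (at its +y and -y edges); origin under its centre at table height. One hole, with a chamfered mouth
- spot (a point): centre of the template's hole at the top of the plywood (11.5 mm diameter, vertical, goes through; 20 mm along the template's +x from its centre). Under it lies the aluminium blank, on packing: its top is 8 to 30 mm below this point, different each time and not measured
- dowel_stamp: wooden stamp in the stand's other hole: head 30 mm diameter, 26 mm high above the stand, no metal; bystander. Origin at the underside of its head
- rolling_pin: wooden rolling pin 380 mm long, 50 mm thick; bystander
- letter_stamp: wooden cube stamp, 32 mm; bystander
- flower_stamp: round wooden stamp standing, 28 mm diameter, 55 mm tall; bystander
- guide_strip: flat wooden strip 160 by 26 by 8 mm; bystander
Things that resemble listed ones, but are neither listed nor needed, are in the scene too. Of the things that look like the punch, the smaller one is meant.

How it is judged:
By the outcome, as a careful person would: the job done as asked, in the order asked, and still so for the second after the job is handed in, with the robot touching nothing.
It also fails if it takes over 67 s, if anything falls off the work surface, if the arm or the gripper's body presses on something with over 40 N, if the wrist force passes 120 N, or if a joint passes its speed limit or range.

## Working session

There is one attempt and no reset: what is moved stays moved. The work goes in short steps, Python scripts to look and compute and a shell command to move; the robot and the scene stay as the last step left them, time stands still between calls to the robot, and variables do not carry over. Pictures are saved under pics/ and viewed, at most 10 in all, crops included, and the job is handed in when it is done.

```bash
mkdir -p pics; cat > h.py <<'E'
import numpy as np, cv2
from rig import ctrl, viewer, models
def cap(n,f=None):
    c=viewer.capture(n)
    if f: cv2.imwrite('pics/'+f,c['color'][:,:,::-1])
    return c
def K(c):
    h=c['color'].shape[0]; f=h/2/np.tan(np.radians(c['vertical_fov'])/2); return f
def proj(c,p):
    T=np.linalg.inv(c['pose']); q=T[:3,:3]@np.array(p,float)+T[:3,3]; f=K(c)
    return np.array([c['cx']+f*q[0]/q[2],c['cy']+f*q[1]/q[2]])
def onz(c,u,v,z):
    f=K(c); d=c['pose'][:3,:3]@np.array([(u-c['cx'])/f,(v-c['cy'])/f,1]); o=c['pose'][:3,3]
    return o+d*(z-o[2])/d[2]
E
python3 - <<'E'
from h import *
for n in('side','top'):
    c=cap(n,n+'0.png'); print(n,c['vertical_fov'],c['cx'],c['cy'],c['pose'].round(3).tolist())
    for q in('punch','stand','template','spot','hole_a','dowel_stamp','flower_stamp'):
        print(q,[(np.round(d['at']).tolist(),round(d['p'],2),proj(c,d['at']).round().tolist()) for d in models.boxes_of(n,q)][:3])
s=ctrl.sense(); print(s)
E
```

```text
side 51.95186383917088 321.37369913941114 234.2472543768591 [[-0.953, -0.157, 0.259, 333.636], [-0.302, 0.514, -0.803, 748.283], [-0.007, -0.843, -0.537, 608.914], [0.0, 0.0, 0.0, 1.0]]
punch [([582.0, 297.0, 115.0], 0.97, [252.0, 338.0]), ([394.0, 292.0, 22.0], 0.97, [381.0, 412.0])]
stand [([556.0, 292.0, 76.0], 0.8, [273.0, 359.0])]
template [([469.0, -160.0, 57.0], 0.82, [391.0, 224.0]), ([552.0, 227.0, 101.0], 0.56, [290.0, 318.0])]
spot [([470.0, -158.0, 55.0], 0.66, [390.0, 225.0]), ([770.0, 18.0, 40.0], 0.26, [228.0, 252.0])]
hole_a [([554.0, 286.0, 73.0], 0.86, [275.0, 358.0]), ([356.0, -24.0, 27.0], 0.23, [435.0, 282.0])]
dowel_stamp [([551.0, 227.0, 101.0], 0.82, [291.0, 318.0])]
flower_stamp [([666.0, 17.0, 31.0], 0.81, [275.0, 264.0])]
top 47.03689431311773 323.6096755364939 228.7581912299672 [[0.008, -0.997, 0.083, 516.16], [-1.0, -0.009, -0.014, 0.156], [0.015, -0.082, -0.996, 1138.085], [0.0, 0.0, 0.0, 1.0]]
punch [([398.0, 284.0, 25.0], 0.94, [172.0, 333.0]), ([584.0, 282.0, 117.0], 0.63, [163.0, 236.0])]
stand [([565.0, 248.0, 88.0], 0.93, [185.0, 247.0]), ([780.0, 
[... 357 characters left out ...]
196.0])]
{'time_s': 0.8, 'joints': array([-1.55340894e+00,  3.12901967e-01,  1.49771340e+00, -1.65416522e-05,
        1.33099094e+00, -2.23401436e-01]), 'dq': array([-0.0004083 , -0.00119941, -0.00101029, -0.00115671, -0.00101901,
        0.00096539]), 'tau': array([-5.71237451e-04, -4.12145877e+01, -2.59894073e+01, -1.55374960e-04,
        4.29443508e-04, -1.44609692e-05]), 'eef_pos': array([ 125.17950781, -509.86017041,  231.28811986]), 'ee_rot': array([-7.61676086e-06,  9.92761107e-01,  1.20105722e-01, -7.28958202e-06]), 'force': array([0.32827161, 0.13664921, 0.17149389]), 'wrist_torque': array([ 0.02343835, -0.00900729,  0.02813272]), 'grip_force': 0.0, 'grip_width': 1.0010685783566518}
```

View pics/side0.png

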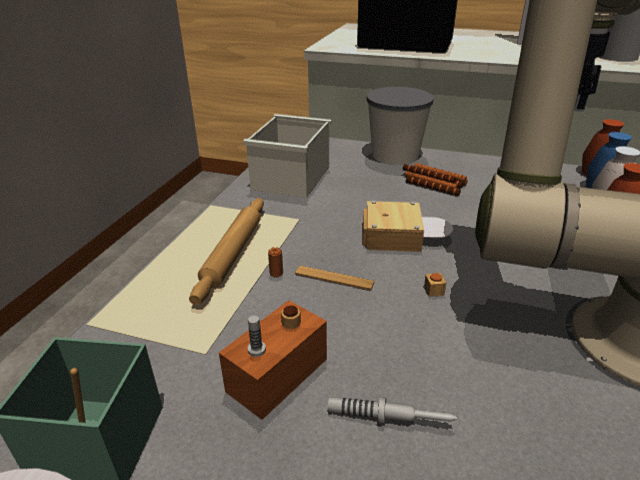

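View pics/top0.png

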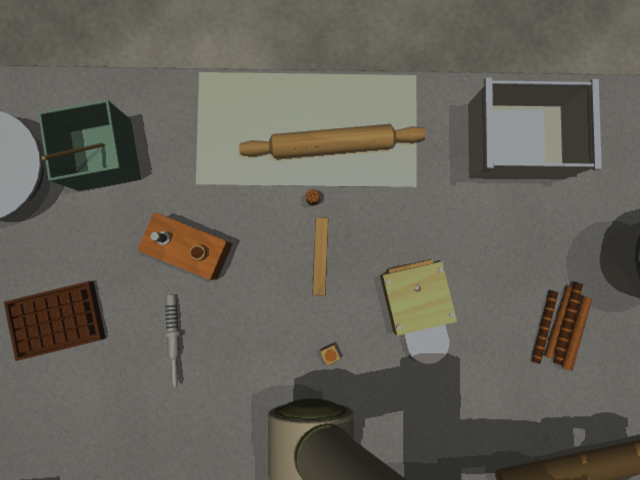

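The smaller punch stands in the stand (top view about px 160,237; side about px 254,335), and the one lying down is the bigger look-alike. The template is at top px (420,297), with its hole near (417,288). I'll zoom in to measure.

```bash
python3 - <<'E'
import cv2, numpy as np
t=cv2.imread('pics/top0.png'); s=cv2.imread('pics/side0.png')
def z(im,x,y,w,h): return cv2.resize(im[y:y+h,x:x+w],(400,300),interpolation=cv2.INTER_CUBIC)
a=np.hstack([z(t,130,205,106,80),z(t,370,255,106,80)])
b=np.hstack([z(s,215,300,120,90),z(s,350,190,106,80)])
cv2.imwrite('pics/zoom.png',np.vstack([a,b]))
E
```

```text
(no output)
```

View pics/zoom.png

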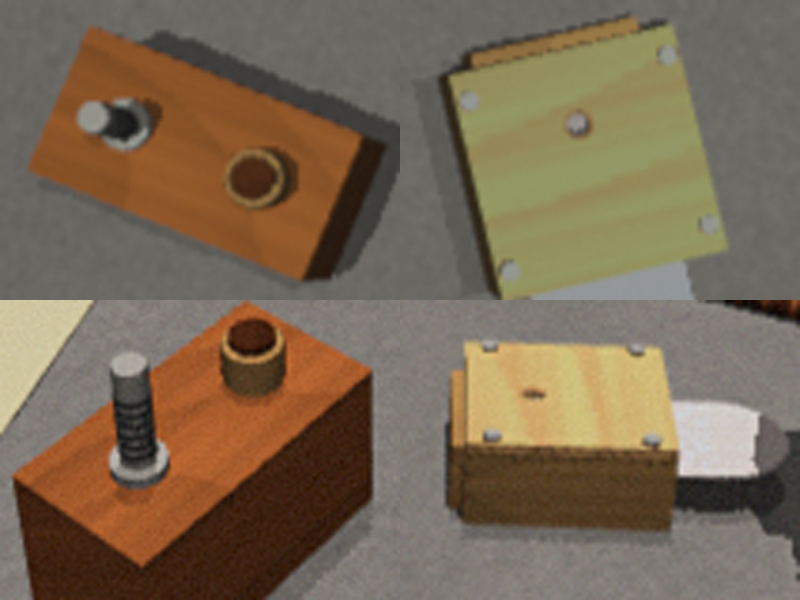

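The crops show, clockwise from upper left:
- **Stand, top view:** punch top at about (93,117) and collar at about (124,125).
- **Template, top view:** hole at about (577,124), with bright metal below it.
- **Stand, side view:** collar at about (139,462).
- **Template, side view:** hole at about (534,393).

```bash
cat > m.py <<'E'
from h import *
from scipy.optimize import least_squares
C={'t':cap('top'),'s':cap('side')}
W={'ts':('t',0,0,130,205,400/106),'tt':('t',400,0,370,255,400/106),'ss':('s',0,300,215,300,400/120),'st':('s',400,300,350,190,400/106)}
def full(w,u,v):
    c,ox,oy,x,y,s=W[w]; return C[c],(u-ox+.5)/s-.5+x,(v-oy+.5)/s-.5+y
def P(w,u,v,z):
    c,a,b=full(w,u,v); return onz(c,a,b,z)[:2]
print('collar t/s',P('ts',124,125,91).round(1),P('ss',139,462,91).round(1))
print('ptop t/s',P('ts',93,117,145).round(1),P('ss',129,360,145).round(1))
print('dowel t/s',P('ts',254,178,111).round(1),P('ss',253,335,111).round(1))
print('hole t/s',P('tt',577,124,56).round(1),P('st',534,393,56).round(1))
def fit(w,cs,z,L):
    # rectangle lengths along (x,y)
    pts=np.array([P(w,u,v,z) for u,v in cs])
    c0=pts.mean(0); best=None
    for y0 in np.linspace(-3,3,13):
        def res(p):
            R=np.array([[np.cos(p[2]),-np.sin(p[2])],[np.sin(p[2]),np.cos(p[2])]])
            m=np.array([[a*L[0]/2,b*L[1]/2] for a in(-1,1) for b in(-1,1)])@R.T+p[:2]
            D=m[:,None]-pts[None]; i=(D**2).sum(2).argmin(1); return D[range(4),i].ravel()
        r=least_squares(res,[*c0,y0])
        if best is None or r.cost<best.cost-1e-6: best=r
    return best.x.round(3),round(best.cost,1)
print('stand',fit('ts',[(90,27),(362,135),(303,280),(28,170)],85,(80,150)),fit('ss',[(250,302),(372,372),(142,566),(15,478)],85,(80,150)))
print('templ',fit('tt',[(450,75),(675,24),(727,247),(500,299)],56,(120,120)),fit('st',[(465,343),(660,348),(677,450),(463,447)],56,(120,120)))
E
python3 m.py
```

```text
collar t/s [583.  290.6] [580.  292.3]
ptop t/s [583.3 290.5] [582.  287.8]
dowel t/s [556.2 220.6] [553.2 222. ]
hole t/s [ 492.1 -197.8] [ 488.9 -198.6]
stand (array([569.723, 255.821,  -3.511]), np.float64(1.9)) (array([566.364, 256.448,  -3.524]), np.float64(3.5))
templ (array([ 473.217, -203.4  ,   -2.917]), np.float64(3.3)) (array([ 470.645, -202.176,   -2.903]), np.float64(6.1))
```

Both cameras agree to about 3 mm. The averages are punch (581.7, 290.5), stand yaw about -0.37, and spot (491, -198). I'll move with tool y along the stand's x so the fingers clear the stamp.

```bash
cat >> h.py <<'E'
def need(x,y,z,ang=None):
    "tool-axis shift (mm) from measured TCP to target; turn for tool y at world angle ang"
    from scipy.spatial.transform import Rotation as R
    s=ctrl.sense(); w=s['ee_rot']; r=R.from_quat([w[1],w[2],w[3],w[0]]).as_matrix()
    d=r.T@(np.array([x,y,z])-s['eef_pos']); a=np.arctan2(r[1,1],r[0,1])
    print('t',round(s['time_s'],2),'pos',s['eef_pos'].round(2),'shift',d.round(2),'yang',round(a,4),'tilt',r[:2,2].round(4),'turn',None if ang is None else round(-((ang-a+np.pi/2)%np.pi-np.pi/2),4),'F',s['force'].round(2),'grip',round(s['grip_width'],3),round(s['grip_force'],1))
E
python3 -m pendant '0.042 -0.0442 0 0;0.042 -0.0442 0 0;0.042 -0.0442 0 0;0.042 -0.0442 0 0;0.042 -0.0442 0 0;0.042 -0.0442 0 0;0.042 -0.0442 0 0;0.042 -0.0442 0 0;0.042 -0.0442 0 0;0.042 -0.0442 0 0' 0.7
python3 -m pendant '0 0 0 -0.18;0 0 0 -0.18;0 0 0 -0.18;0 0 0 -0.18;0 0 0 -0.18;0 0 0 0'
python3 -c "
from h import *
need(581.7,290.5,220,-.37)"
```

```text
time_s: 2.15
eef_pos: [428.4, 21.6, 231.6]
ee_rot: [0.0, 0.993, 0.12, 0.0]
force: [0.0, -1.4, 0.0]
grip_width: 0.701
grip_force: 0.0
time_s: 2.9
eef_pos: [427.7, 19.6, 231.4]
ee_rot: [0.0, 0.842, 0.539, 0.0]
force: [0.3, -0.7, 0.4]
grip_width: 0.701
grip_force: 0.0
t 2.9 pos [427.67  19.56 231.35] shift [310.53  26.57  11.37] yang -0.4316 tilt [ 0.0001 -0.    ] turn -0.0616 F [ 0.28 -0.74  0.44] grip 0.701 0.0
```

```bash
python3 -m pendant '0 0 0 -0.062;0.051 0.0076 0.002 0;0.051 0.0076 0.002 0;0.051 0.0076 0.002 0;0.051 0.0076 0.002 0;0.051 0.0076 0.002 0;0.051 0.0076 0.002 0;0 0 0 0;0 0 0 0'
python3 -c "
from h import *
need(581.7,290.5,220,-.37)
c=cap('top'); d=cap('side','s1.png'); a=c['color'][195:285,110:230]; b=d['color'][250:370,180:340]
cv2.imwrite('pics/a1.png',np.hstack([cv2.resize(x,(400,300),interpolation=2) for x in(a,b)])[:,:,::-1])"
```

```text
time_s: 4.03
eef_pos: [580.1, 288.2, 219.1]
ee_rot: [0.0, 0.825, 0.565, -0.0]
force: [-0.0, -0.6, 0.2]
grip_width: 0.701
grip_force: 0.0
t 4.03 pos [580.1  288.19 219.12] shift [ 2.73  0.66 -0.88] yang -0.3703 tilt [-0.0005 -0.0004] turn -0.0003 F [-0.01 -0.63  0.18] grip 0.701 0.0
```

View pics/a1.png

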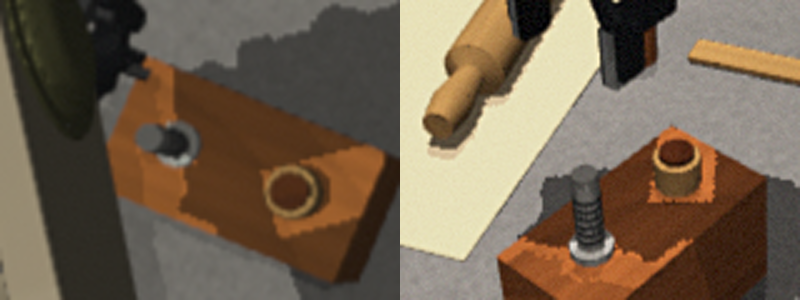

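The gripper is above the punch, both tools are still in the stand, and the finger gap (side px about 575,40 of the crop) lines up along the stand's x. Descending and closing.

```bash
python3 -m pendant '0.0027 0.0007 0.03 0;0 0 0.03 0;0 0 0.03 0;0 0 0.02 0;0 0 0.0115 0;0 0 0 0;0 0 0 0'
python3 -c "
from h import *
need(581.7,290.5,97,-.37)"
python3 -m pendant '0 0 0 0;0 0 0 0;0 0 0 0;0 0 0 0;0 0 0 0;0 0 0 0;0 0 0 0;0 0 0 0' 0 30
python3 -c "
from h import *
need(581.7,290.5,97,-.37); print(ctrl.sense()['wrist_torque'])"
```

```text
time_s: 5.0
eef_pos: [582.4, 290.9, 99.0]
ee_rot: [0.0, 0.825, 0.566, 0.001]
force: [-0.1, 0.3, -0.2]
grip_width: 0.698
grip_force: 0.0
t 5.0 pos [582.41 290.88  99.01] shift [-0.61 -0.53  2.01] yang -0.3685 tilt [0.0018 0.0005] turn 0.0015 F [-0.09  0.29 -0.21] grip 0.698 0.0
time_s: 6.0
eef_pos: [582.1, 291.0, 98.1]
ee_rot: [0.0, 0.825, 0.566, 0.0]
force: [0.3, 0.1, 5.4]
grip_width: 0.177
grip_force: 29.5
t 6.0 pos [582.1  290.95  98.11] shift [-0.57 -0.21  1.11] yang -0.368 tilt [0.0006 0.0001] turn 0.002 F [0.34 0.07 5.4 ] grip 0.177 29.5
[-0.0380762   0.02963011  0.02739474]
```

```bash
python3 -m pendant '0 0 0 0;0 0 0 0;0 0 0 0;0 0 -0.005 0;0 0 -0.01 0;0 0 -0.02 0;0 0 -0.02 0;0 0 -0.02 0;0 0 -0.02 0;0 0 0 0' 0 80
python3 -m pendant '0 0 -0.015 0;0 0 0 0;0 0 0 0;0 0 0 0'
python3 -c "
from h import *
need(491,-198,210,-.37); print(ctrl.sense()['wrist_torque'])
c=cap('top'); d=cap('side'); a=c['color'][195:285,110:230]; b=d['color'][220:370,180:380]
cv2.imwrite('pics/a2.png',np.hstack([cv2.resize(x,(400,300),interpolation=2) for x in(a,b)])[:,:,::-1])"
```

```text
time_s: 7.25
eef_pos: [582.4, 291.1, 194.4]
ee_rot: [0.0, 0.825, 0.566, 0.001]
force: [0.4, 0.2, -1.6]
grip_width: 0.165
grip_force: 77.9
time_s: 7.75
eef_pos: [581.8, 290.8, 207.2]
ee_rot: [-0.0, 0.825, 0.566, -0.0]
force: [0.2, -0.0, -1.0]
grip_width: 0.166
grip_force: 78.0
t 7.75 pos [581.76 290.84 207.24] shift [-488.76   91.19   -2.53] yang -0.368 tilt [-0.0009 -0.0003] turn 0.002 F [ 0.23 -0.02 -0.99] grip 0.166 78.0
[-0.01422323 -0.00715314  0.03402249]
```

View pics/a2.png

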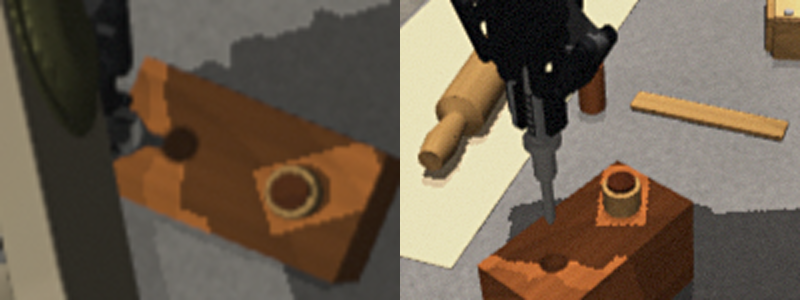

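The punch has come out of its hole and is held. In the side crop the collar is at (540,143) and the tip at (549,220). The empty hole mouth shows at (552,262) in the side crop and (180,145) in the top crop. I'll check uprightness and hole position against the calibration.

```bash
python3 - <<'E'
from h import *
c=cap('top'); d=cap('side')
F=lambda u,v,x,y,s:((u+.5)/s-.5+x,(v+.5)/s-.5+y)
print('hole top',onz(c,*F(180,145,110,195,10/3),85)[:2].round(1),'side',onz(d,*F(552,262,580,220,2) if 0 else F(152,262,180,220,2),85)[:2].round(1))
x,y=581.8,290.8
f=lambda p:(proj(d,p)-[180,220])*2+[400,0]
print('pred tip',f((x,y,122)),'collar mid',f((x,y,197)),'nose',f((x,y,164)))
E
```

```text
hole top [582.7 290.1] side [581.7 291.8]
pred tip [547.79477489 222.7582514 ] collar mid [538.71707269 139.27155368] nose [542.84567331 177.24187085]
```

```bash
python3 -m pendant '-0.02 0.0037 -0.015 0;-0.052 0.0097 0 0;-0.052 0.0097 0 0;-0.052 0.0097 0 0;-0.052 0.0097 0 0;-0.052 0.0097 0 0;-0.052 0.0097 0 0;-0.052 0.0097 0 0;-0.052 0.0097 0 0;-0.052 0.0097 0.015 0'
python3 -m pendant '0 0 0.02 0;0 0 0.02 0;0 0 0 0;0 0 0 0'
python3 -c "
from h import *
need(491,-198.2,151,-.37); print(ctrl.sense()['wrist_torque'])
c=cap('top'); d=cap('side'); a=c['color'][255:330,370:470]; b=d['color'][140:260,320:480]
cv2.imwrite('pics/a3.png',np.hstack([cv2.resize(x,(400,300),interpolation=2) for x in(a,b)])[:,:,::-1])"
```

```text
time_s: 9.2
eef_pos: [491.2, -199.1, 208.7]
ee_rot: [0.001, 0.825, 0.566, 0.001]
force: [0.8, -0.6, -2.2]
grip_width: 0.164
grip_force: 78.1
time_s: 9.7
eef_pos: [491.7, -197.3, 168.7]
ee_rot: [0.001, 0.824, 0.566, 0.0]
force: [0.1, 0.2, -0.8]
grip_width: 0.166
grip_force: 78.1
t 9.7 pos [ 491.65 -197.25  168.72] shift [-1.11 -0.29 17.72] yang -0.3678 tilt [ 0.0011 -0.0008] turn 0.0022 F [ 0.09  0.22 -0.84] grip 0.166 78.1
[-0.04230576 -0.00761414 -0.00212262]
```

View pics/a3.png

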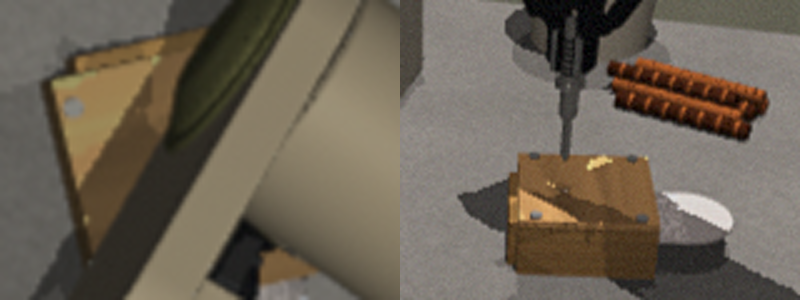

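The punch tip is at side crop (565,157), right above the hole (about 564,186). Correcting by 1 mm and moving down to just above the plywood.

```bash
python3 -m pendant '-0.0011 -0.0003 0.01 0;0 0 0.01 0;0 0 0 0;0 0 0 0;0 0 0 0'
python3 -c "
from h import *
need(491,-198.2,141,-.37); print(ctrl.sense()['wrist_torque'])
d=cap('side'); b=d['color'][180:240,345:425]
cv2.imwrite('pics/a4.png',cv2.resize(b,(800,600),interpolation=2)[:,:,::-1])"
```

```text
time_s: 10.42
eef_pos: [490.7, -198.1, 148.1]
ee_rot: [0.0, 0.825, 0.566, 0.0]
force: [-0.6, 0.5, -1.6]
grip_width: 0.166
grip_force: 78.1
t 10.43 pos [ 490.75 -198.13  148.06] shift [0.02 0.26 7.06] yang -0.3679 tilt [ 0.0005 -0.0003] turn 0.0021 F [-0.59  0.5  -1.65] grip 0.166 78.1
[ 0.01695106 -0.02011698 -0.011278  ]
```

View pics/a4.png

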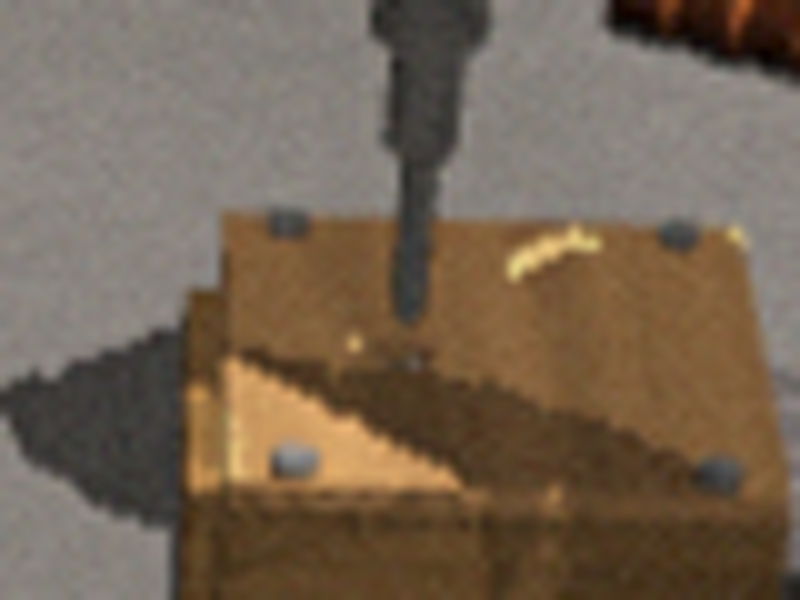

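The tip is at crop px (407,322) and the hole at about (411,360). I'll check that against the predicted projection.

```bash
python3 - <<'E'
from h import *
d=cap('side'); f=lambda p:((proj(d,p)-[345,180]+.5)*10).round(1)
print(f((490.75,-198.1,63)),f((490.75,-198.1,56)),f((491.75,-198.1,56)),f((490.75,-197.1,56)))
print(onz(d,345+41.1-.5,180+36-.5,56), onz(d,345+40.7-.5,180+32.2-.5,63))
E
```

```text
[399.9 320.3] [397.9 347.6] [393.5 346.9] [397.  349.8]
[ 486.88978389 -193.56283777   56.        ] [ 489.09383011 -197.82650021   63.        ]
```

The prediction under the tip, (405,349), agrees with the hole's position in the unshadowed first picture, (406,348). I'll go down slowly, by feel.

```bash
python3 -m pendant '0 0 0.003 0;0 0 0.003 0;0 0 0.002 0;0 0 0.001 0;0 0 0 0;0 0 0 0'
python3 -m pendant '0 0 0.001 0;0 0 0.001 0;0 0 0 0;0 0 0 0'
python3 -c "
from h import *
need(491,-198.2,133,-.37); print(ctrl.sense()['wrist_torque'])"
```

```text
time_s: 11.28
eef_pos: [490.7, -198.1, 138.9]
ee_rot: [0.0, 0.825, 0.566, 0.0]
force: [-0.1, 0.0, -1.2]
grip_width: 0.168
grip_force: 78.1
time_s: 11.78
eef_pos: [490.6, -198.1, 136.8]
ee_rot: [0.0, 0.825, 0.566, -0.0]
force: [0.8, 0.2, -2.4]
grip_width: 0.168
grip_force: 78.1
t 11.78 pos [ 490.6  -198.06  136.82] shift [0.01 0.42 3.82] yang -0.368 tilt [ 0. -0.] turn 0.002 F [ 0.81  0.16 -2.43] grip 0.168 78.1
[ 0.03230782 -0.00991018 -0.00163322]
```

```bash
python3 -m pendant '0 0 0.001 0;0 0 0.001 0;0 0 0 0;0 0 0 0'
python3 -m pendant '0 0 0.001 0;0 0 0.001 0;0 0 0 0;0 0 0 0'
```

```text
time_s: 12.28
eef_pos: [490.6, -198.1, 134.8]
ee_rot: [-0.0, 0.825, 0.566, 0.0]
force: [0.0, 0.2, -2.2]
grip_width: 0.166
grip_force: 78.1
time_s: 12.78
eef_pos: [490.6, -198.1, 132.8]
ee_rot: [0.0, 0.825, 0.566, 0.0]
force: [1.0, 0.2, -1.6]
grip_width: 0.163
grip_force: 78.1
```

```bash
python3 -m pendant '0 0 0.001 0;0 0 0.001 0;0 0 0 0;0 0 0 0'
```

```text
time_s: 13.28
eef_pos: [490.6, -198.1, 130.8]
ee_rot: [0.0, 0.825, 0.566, 0.0]
force: [-0.3, -0.1, -2.9]
grip_width: 0.166
grip_force: 78.1
```

```bash
python3 -m pendant '0 0 0.001 0;0 0 0.001 0;0 0 0 0;0 0 0 0'
```

```text
time_s: 13.78
eef_pos: [490.6, -198.1, 128.8]
ee_rot: [0.0, 0.825, 0.566, 0.0]
force: [-0.6, -0.5, -2.0]
grip_width: 0.168
grip_force: 78.1
```

```bash
python3 -m pendant '0 0 0.001 0;0 0 0.001 0;0 0 0 0;0 0 0 0'
```

```text
time_s: 14.28
eef_pos: [490.6, -198.1, 126.8]
ee_rot: [-0.0, 0.825, 0.566, 0.0]
force: [1.0, 0.9, -1.2]
grip_width: 0.169
grip_force: 78.1
```

```bash
python3 -m pendant '0 0 0.001 0;0 0 0.001 0;0 0 0 0;0 0 0 0'
```

```text
time_s: 14.78
eef_pos: [490.6, -198.1, 124.8]
ee_rot: [-0.0, 0.825, 0.566, 0.0]
force: [0.9, 0.3, -1.9]
grip_width: 0.167
grip_force: 78.1
```

```bash
python3 -m pendant '0 0 0.001 0;0 0 0.001 0;0 0 0 0;0 0 0 0'
```

```text
time_s: 15.28
eef_pos: [490.6, -198.0, 122.8]
ee_rot: [-0.0, 0.825, 0.566, -0.0]
force: [0.2, 0.8, -1.2]
grip_width: 0.166
grip_force: 78.1
```

```bash
python3 -m pendant '0 0 0.001 0;0 0 0.001 0;0 0 0 0;0 0 0 0'
```

```text
time_s: 15.78
eef_pos: [490.6, -198.1, 120.8]
ee_rot: [-0.0, 0.825, 0.566, 0.0]
force: [0.8, -0.1, -1.1]
grip_width: 0.173
grip_force: 78.1
```

```bash
python3 -m pendant '0 0 0.001 0;0 0 0.001 0;0 0 0 0;0 0 0 0'
```

```text
time_s: 16.27
eef_pos: [490.6, -198.1, 118.8]
ee_rot: [0.0, 0.825, 0.566, -0.0]
force: [1.0, 0.9, -2.0]
grip_width: 0.166
grip_force: 78.1
```

```bash
python3 -m pendant '0 0 0.001 0;0 0 0.001 0;0 0 0 0;0 0 0 0'
```

```text
time_s: 16.77
eef_pos: [490.6, -198.1, 116.8]
ee_rot: [-0.0, 0.825, 0.566, -0.0]
force: [-0.2, -0.5, -1.7]
grip_width: 0.169
grip_force: 78.1
```

```bash
python3 -m pendant '0 0 0.001 0;0 0 0.001 0;0 0 0 0;0 0 0 0'
```

```text
time_s: 17.27
eef_pos: [490.6, -198.1, 114.8]
ee_rot: [-0.0, 0.825, 0.566, -0.0]
force: [0.2, 0.1, -0.8]
grip_width: 0.166
grip_force: 78.1
```

```bash
python3 -m pendant '0 0 0.001 0;0 0 0.001 0;0 0 0 0;0 0 0 0'
```

```text
time_s: 17.77
eef_pos: [490.7, -198.1, 112.9]
ee_rot: [0.0, 0.825, 0.566, 0.0]
force: [-0.7, 0.1, 0.1]
grip_width: 0.164
grip_force: 78.1
```

```bash
python3 -m pendant '0 0 0.001 0;0 0 0 0;0 0 0 0'
```

```text
time_s: 18.15
eef_pos: [490.7, -198.1, 111.9]
ee_rot: [0.0, 0.825, 0.566, 0.0]
force: [-0.8, 0.4, 3.1]
grip_width: 0.163
grip_force: 78.1
```

```bash
python3 -m pendant '0 0 0.001 0;0 0 0 0;0 0 0 0'
```

```text
time_s: 18.52
eef_pos: [490.7, -198.1, 110.9]
ee_rot: [0.0, 0.825, 0.566, 0.0]
force: [0.7, 0.1, 5.0]
grip_width: 0.168
grip_force: 78.2
```

Contact came at TCP z of about 112.4, and the force is building as it should. The peak should come near 108.4, with the snap counting from about 107.

```bash
python3 -m pendant '0 0 0.001 0;0 0 0 0;0 0 0 0'
```

```text
time_s: 18.9
eef_pos: [490.7, -198.1, 110.0]
ee_rot: [0.0, 0.825, 0.566, 0.0]
force: [-0.5, 0.6, 6.2]
grip_width: 0.167
grip_force: 78.4
```

```bash
python3 -m pendant '0 0 0.001 0;0 0 0 0;0 0 0 0'
```

```text
time_s: 19.27
eef_pos: [490.8, -198.2, 109.3]
ee_rot: [0.0, 0.825, 0.566, 0.0]
force: [-1.3, 0.8, 7.6]
grip_width: 0.166
grip_force: 79.0
```

```bash
python3 -m pendant '0 0 0.0005 0;0 0 0 0;0 0 0 0'
```

```text
time_s: 19.65
eef_pos: [490.8, -198.2, 108.9]
ee_rot: [0.0, 0.825, 0.566, 0.0]
force: [-1.4, 0.7, 9.4]
grip_width: 0.162
grip_force: 79.0
```

```bash
python3 -m pendant '0 0 0.0005 0;0 0 0 0;0 0 0 0'
```

```text
time_s: 20.02
eef_pos: [490.8, -198.2, 108.4]
ee_rot: [0.0, 0.825, 0.566, 0.0]
force: [-1.1, 1.2, 7.2]
grip_width: 0.163
grip_force: 79.1
```

```bash
python3 -m pendant '0 0 0.0004 0;0 0 0 0;0 0 0 0'
```

```text
time_s: 20.4
eef_pos: [490.6, -198.1, 107.4]
ee_rot: [0.0, 0.825, 0.566, 0.0]
force: [-0.5, 0.7, 3.3]
grip_width: 0.165
grip_force: 78.8
```

```bash
python3 -m pendant '0 0 0.0004 0;0 0 0 0;0 0 0 0'; python3 -c "
from h import *
f=[]
for i in range(6): cap('side'); f.append(ctrl.sense()['force'][2].round(2))
print(f); need(490.6,-198.1,107)"
```

```text
time_s: 20.78
eef_pos: [490.5, -198.0, 106.7]
ee_rot: [-0.0, 0.825, 0.566, -0.0]
force: [1.2, -0.2, -0.1]
grip_width: 0.162
grip_force: 78.2
[np.float64(-0.06), np.float64(-1.8), np.float64(-0.68), np.float64(-1.61), np.float64(-0.42), np.float64(-1.29)]
t 21.07 pos [ 490.53 -198.02  106.9 ] shift [-0.06  0.09 -0.1 ] yang -0.368 tilt [-0.0002  0.0001] turn None F [ 0.12 -0.74 -1.29] grip 0.165 78.2
```

The push built to about 11 N and then gave way to under 2 N, so the spring snapped. Lifting straight off and going back to the stand.

```bash
python3 -m pendant '0 0 -0.003 0;0 0 -0.008 0;0 0 -0.012 0;0 0 -0.015 0;0 0 -0.02 0;0 0 -0.02 0;0 0 -0.02 0;0 0 -0.015 0;0 0 0 0;0 0 0 0'
python3 -c "
from h import *
need(582,290.8,220,-.37)"
```

```text
time_s: 22.32
eef_pos: [490.3, -197.9, 219.4]
ee_rot: [-0.001, 0.825, 0.566, -0.0]
force: [-0.0, 1.0, -2.5]
grip_width: 0.166
grip_force: 78.1
t 22.32 pos [ 490.32 -197.88  219.37] shift [ 4.8894e+02 -9.0240e+01 -3.9000e-01] yang -0.368 tilt [-0.001   0.0007] turn 0.002 F [-0.03  0.95 -2.48] grip 0.166 78.1
```

```bash
python3 -m pendant '0.03 -0.0055 0 0;0.053 -0.0098 0 0;0.053 -0.0098 0 0;0.053 -0.0098 0 0;0.053 -0.0098 0 0;0.053 -0.0098 0 0;0.053 -0.0098 0 0;0.053 -0.0098 0 0;0.053 -0.0098 0 0;0.035 -0.0064 0 0'
python3 -m pendant '0 0 0 0;0 0 0.01 0;0 0 0.01 0;0 0 0 0;0 0 0 0'
python3 -c "
from h import *
need(582,290.8,180,-.37); print(ctrl.sense()['wrist_torque'])
c=cap('top'); d=cap('side'); a=c['color'][195:285,110:230]; b=d['color'][280:370,200:320]
cv2.imwrite('pics/a5.png',np.hstack([cv2.resize(x,(400,300),interpolation=2) for x in(a,b)])[:,:,::-1])
s=ctrl.sense()['eef_pos']
for z in (s[2]-85,s[2]-43,s[2]-10): print(((proj(d,(s[0],s[1],z))-[200,280]+.5)/.3+[400,0]).round(1))
print('hole pred',((proj(d,(582,290.8,85))-[200,280]+.5)/.3+[400,0]).round(1))"
```

```text
time_s: 23.58
eef_pos: [581.9, 293.0, 218.6]
ee_rot: [-0.0, 0.824, 0.566, -0.001]
force: [0.7, 0.1, -2.0]
grip_width: 0.17
grip_force: 78.1
time_s: 24.2
eef_pos: [582.4, 290.3, 200.2]
ee_rot: [0.0, 0.825, 0.566, 0.0]
force: [-0.8, -0.1, -1.6]
grip_width: 0.168
grip_force: 78.2
t 24.2 pos [582.41 290.29 200.24] shift [ 0.32 -0.57 20.24] yang -0.3686 tilt [0.0003 0.0001] turn 0.0014 F [-0.85 -0.08 -1.6 ] grip 0.168 78.2
[-0.01592594 -0.01826254 -0.00110274]
[581.4 183.6]
[573.2 108.5]
[566.4  45.9]
hole pred [587.7 235.7]
```

View pics/a5.png

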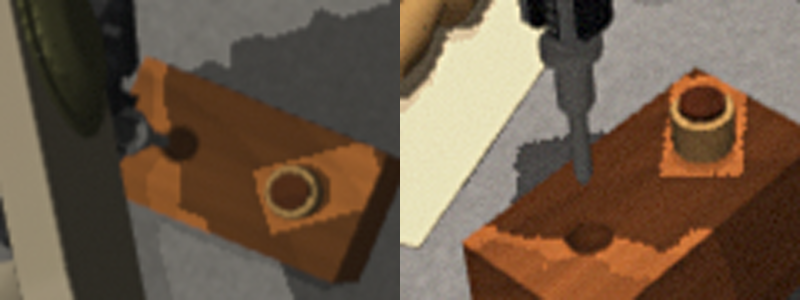

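The tip (583,182) and hole (588,237) match the predictions, and the punch is upright with no slip. Inserting.

```bash
python3 -m pendant '0.0003 -0.0005 0.01 0;0 0 0.015 0;0 0 0.015 0;0 0 0.015 0;0 0 0.01 0;0 0 0 0;0 0 0 0;0 0 0 0'
python3 -c "
from h import *
need(582,290.8,101)"
```

```text
time_s: 25.3
eef_pos: [582.2, 291.2, 135.6]
ee_rot: [0.0, 0.825, 0.566, 0.001]
force: [-0.5, -0.1, -2.9]
grip_width: 0.162
grip_force: 78.2
t 25.3 pos [582.16 291.23 135.65] shift [-4.800e-01 -3.000e-02  3.465e+01] yang -0.368 tilt [0.0011 0.0004] turn None F [-0.51 -0.12 -2.91] grip 0.162 78.2
```

```bash
python3 -m pendant '-0.0003 0 0.004 0;0 0 0.004 0;0 0 0.004 0;0 0 0 0;0 0 0 0'
```

```text
time_s: 25.92
eef_pos: [581.8, 290.9, 123.1]
ee_rot: [0.0, 0.825, 0.566, 0.0]
force: [0.8, -0.1, -1.5]
grip_width: 0.167
grip_force: 78.2
```

```bash
python3 -m pendant '0 0 0.004 0;0 0 0.005 0;0 0 0.005 0;0 0 0.004 0;0 0 0.002 0;0 0 0 0;0 0 0 0'
```

```text
time_s: 26.8
eef_pos: [581.9, 290.9, 103.2]
ee_rot: [0.0, 0.825, 0.566, 0.0]
force: [0.9, -0.5, -1.8]
grip_width: 0.165
grip_force: 78.2
```

```bash
python3 -m pendant '0 0 0.002 0;0 0 0.0015 0;0 0 0 0;0 0 0 0'
```

```text
time_s: 27.3
eef_pos: [581.8, 290.9, 99.5]
ee_rot: [0.0, 0.825, 0.566, 0.0]
force: [0.6, -0.2, -1.4]
grip_width: 0.165
grip_force: 78.2
```

```bash
python3 -m pendant '0 0 0.0007 0;0 0 0 0;0 0 0 0'
```

```text
time_s: 27.68
eef_pos: [581.8, 290.9, 98.8]
ee_rot: [0.0, 0.825, 0.566, 0.0]
force: [0.4, -0.1, -1.4]
grip_width: 0.165
grip_force: 78.2
```

```bash
python3 -m pendant '0 0 0.0005 0;0 0 0 0;0 0 0 0'
```

```text
time_s: 28.05
eef_pos: [581.8, 290.9, 98.3]
ee_rot: [0.0, 0.825, 0.566, 0.0]
force: [-0.1, -0.1, -0.7]
grip_width: 0.168
grip_force: 78.2
```

```bash
python3 -m pendant '0 0 0.0005 0;0 0 0 0;0 0 0 0'
```

```text
time_s: 28.42
eef_pos: [581.8, 290.9, 98.3]
ee_rot: [0.0, 0.825, 0.566, 0.0]
force: [-1.9, -0.3, 5.0]
grip_width: 0.164
grip_force: 78.5
```

```bash
python3 -m pendant '0 0 0.0004 0;0 0 0 0;0 0 0 0'
```

```text
time_s: 28.8
eef_pos: [581.9, 290.9, 98.3]
ee_rot: [0.0, 0.825, 0.566, 0.0]
force: [-3.1, -0.8, 8.2]
grip_width: 0.162
grip_force: 79.1
```

The collar is on the wood at 98.3, the same height as at the grasp. Releasing and backing straight up.

```bash
python3 -m pendant '0 0 0 0;0 0 0 0' 0 20
python3 -m pendant '0 0 0 0;0 0 0 0;0 0 0 0;0 0 0 0;0 0 0 0;0 0 0 0' 0.7
python3 -m pendant '0 0 -0.01 0;0 0 -0.02 0;0 0 -0.03 0;0 0 -0.04 0;0 0 -0.04 0;-0.05 0 -0.01 0;-0.05 0 0 0;-0.05 0 0 0;-0.05 0 0 0;-0.05 0 0 0'
python3 -m pendant '0 0 0 0;0 0 0 0;0 0 0 0'
python3 -c "
from h import *
c=cap('top'); d=cap('side'); a=c['color'][205:285,130:236]; b=d['color'][300:390,215:335]
cv2.imwrite('pics/a6.png',np.hstack([cv2.resize(x,(400,300),interpolation=2) for x in(a,b)])[:,:,::-1])
print(((proj(d,(582,290.8,91))-[215,300]+.5)/.3+[400,0]).round(1),((proj(d,(582,290.8,145))-[215,300]+.5)/.3+[400,0]).round(1))"
```

```text
time_s: 29.05
eef_pos: [581.9, 290.9, 98.2]
ee_rot: [0.0, 0.825, 0.566, 0.0]
force: [-2.6, -1.8, 7.2]
grip_width: 0.167
grip_force: 79.1
time_s: 29.8
eef_pos: [581.8, 290.9, 97.4]
ee_rot: [-0.0, 0.825, 0.566, -0.0]
force: [0.5, 0.1, 0.2]
grip_width: 0.702
grip_force: 0.0
time_s: 31.05
eef_pos: [491.1, 56.2, 248.3]
ee_rot: [0.0, 0.824, 0.566, 0.001]
force: [0.6, -0.8, -0.3]
grip_width: 0.699
grip_force: 0.0
time_s: 31.42
eef_pos: [492.1, 58.5, 247.5]
ee_rot: [0.0, 0.824, 0.566, 0.0]
force: [0.0, 0.2, -0.2]
grip_width: 0.699
grip_force: 0.0
[536.7 159.1] [526.4  65.2]
```

View pics/a6.png

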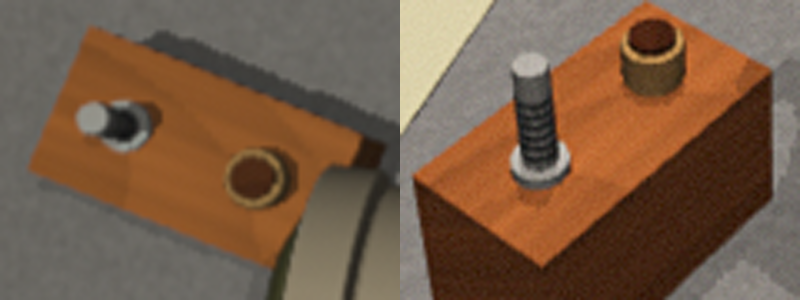

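The punch stands upright in its hole just as at the start. In the side crop the collar is at (540,163) and the top at (530,62), and the collar is flat on the wood. The stamp hasn't moved and the robot is clear, so I'm handing in.

```bash
python3 -c "
from rig import ctrl
print(ctrl.finish_job())"
```

```text
the job is handed in; nothing more can be done
None
```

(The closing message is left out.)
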